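# Clamp the circuit board in the inspection jig and hold the lens boom at its mark

## Task

Get the circuit board ready for inspection: first swing the keeper bar shut over the board's edge until it clicks home past its ball catch, then squeeze the grip head of the spring-return lens boom so that its lock button goes in, and draw the boom out until its pointer stands between the two prongs of the rider on the scale. Finish holding it there, still gripping the head with the button squeezed in, because the boom springs back if let go. Leave everything else on the bench where it is.

Things in the scene. Friction and masses are not known exactly. Their poses are not given: they have to be found in the camera images.
- jig: fixed inspection jig: aluminium plate 250 (x) x 420 (y) x 12 mm; origin under its centre, at table height. The boom slides out along the jig's -y; scale on its +x side. In its frame (mm): boom axis x 35, z 85; boom housing 28 wide, y 50 to 195, top z 103; nest centre x 30, y -105, walls to z 22; scale beam x 110, y -128 to 22, top z 42; catch block for the keeper x -31, y -165
- keeper (a joint): angle of the keeper bar, rad: 0 = fully shut (hard stop; bar along the jig's -y over the board's edge), grows as it opens towards the jig's -x; starts 0.6 to 1.1. The spring ball catch is met at about 0.10, its peak is at 0.05, past it the ball pushes the bar home to 0; passing takes about 3 N at the knob. Elsewhere it stays where it is left
- keeper_knob (a point): middle of the upright knob on the keeper bar's end: grey plastic cylinder 14 mm across, standing from z 30 to z 75 mm; the point is at z 55 mm on its axis, 155 mm from the hinge axis. The flat steel bar below it is 12 wide and lies from z 24 to z 30
- keeper_hinge (a point): point on the keeper's vertical hinge axis, at the knob's mid height (z 55 mm); fixed on the jig
- boom (a joint): how far the boom is drawn out of its housing, m: 0 = home, 0.11 = end stop. Locked at home while the button is out. A spring pulls it back with 1.5 N at home and 4 N fully out
- head_grip (a point): centre of the boom's grip head, a black block 36 (jig x) x 28 (jig y) x 46 (z) mm at height z 85 mm, top z 108 mm; slides with the boom. Squeeze it across the jig's x direction, from above. Its button side, +x, stands out 6 mm more before it is pressed
- lock (a joint): how far the lock button is pressed in, m: 0 = out (locked), 0.006 = fully in, flush with the head. Spring: 1.5 N at first, 5 N fully in; pops out when let go. Any position over 0.005 frees the boom
- lock_face (a point): centre of the outer face of the lock button, a plate 16 (y) x 22 (z) mm on the head's +x side; pushed towards the jig's -x
- pointer_tip (a point): tip of the thin (4 mm) pointer rod carried by the boom, 81 mm to jig +x and 40 mm to jig -y of the head's centre, at z 52 mm, just above scale and rider; moves with the boom
- lens_centre (a point): centre of the round lens at the boom's end, 74 mm across, z 85 mm, 98 mm to jig -y of the head's centre; moves with the boom
- rider_mark (a point): middle between the two prongs of the rider, a small dark steel saddle clamped on the scale beam; the point is at pointer height (z 52 mm), axes parallel to the jig's. Prongs point up to z 49 mm, 12 mm apart inside. The pointer tip must come to the same y in this frame, which takes 45 to 95 mm of boom travel from home
- board: the green circuit board, 119 x 99 x 4 mm, loose in the jig's nest; origin under its centre; stays there
- servo: black hobby servo, 40 x 20 x 36 mm with a white arm on top, on the jig's plate; bystander, origin under its centre
- brick_small: pale toy building brick, 31 x 31 x 23 mm, on the jig's plate; bystander, origin under its centre
- brick_long: orange toy building brick, 63 x 31 x 23 mm, on the table between robot and jig; bystander, origin under its centre
- screwdriver: screwdriver lying on the table right of the jig; bystander
- solder_reel: small grey reel, 56 mm wide, 40 mm high, on the table; bystander, origin under its centre
- flux_jar: small jar, 48 mm wide, 50 mm high, on the table; bystander, origin under its centre
- screw_cup: small steel bowl, 70 mm wide, 40 mm high, on the table; bystander, origin under its centre

How it is judged:
On the way, in this order (a step that is already met when the one before it is completed fails the run):
1. the keeper bar is shut past its catch (within 0.025 rad of the stop) while the boom is still home (value of joint keeper below 0.025 rad and value of joint boom below 0.015 m), for 0.2 s.
2. the lock button is squeezed in (value of joint lock above 0.004 m), for 0.1 s.
3. the boom is drawn out with the pointer between the prongs and the button held in (y of pointer_tip in the frame of rider_mark between -0.004 and 0.004 m and value of joint lock above 0.004 m), for 0.3 s.
At the end, for the whole second after the job is handed in: the keeper bar is still shut (within 0.025 rad), the pointer is within 4 mm of the middle between the rider's prongs along the scale, the boom is at rest, and the gripper still holds the head (over 2 N) with the lock button in by more than 4 mm; the board lies in its nest (moved under 10 mm) (all of step 3 and value of joint keeper below 0.025 rad and contact force between the fingers and boom above 2 N and distance of board from where it was at the start of the episode below 0.01 m and velocity of joint boom between -0.01 and 0.01 m/s); the arm keeps its last pose, push and grip.
It fails at once if one of the bystanders (servo, bricks, screwdriver, reel, jar, bowl) is pushed more than 40 mm away (distance of any of servo, brick_small, brick_long, screwdriver, solder_reel, flux_jar, screw_cup from where it was at the start of the episode above 0.04 m).
It also fails if it takes over 51 s, if anything falls off the work surface, if the arm or the gripper's body presses on something with over 40 N, if the wrist force passes 120 N, or if a joint passes its speed limit or range.

## Robot

A 6-joint arm with a two-finger parallel gripper is mounted at the origin on the work surface. World frame = base frame: x ahead of the robot, y to its left, z up, the work surface at z = 0. Lengths are in m, angles in rad, forces in N, time in s.
With the tool pointing down it reaches from about 0.35 to 0.95 m from the base axis. Payload 17.4 kg.
Tool frame: the origin (TCP) lies on the centre line of the jaws, within the pads' length; the fingertips stand 22 mm ahead of it and the grasp point (between the pads) lies 3 mm ahead of it; z points along the fingers, y is the direction in which the jaws open and shut (so a half turn about z gives the same grasp; the last joint's range is limited). The gripper opens to 93 mm and grips with 3 to 60 N. Pads are 15 mm wide; open, the fingers measure 128 mm over their backs; the gripper's body (75 mm by 188 mm) begins 65 mm behind the grasp point.
Start: joints at [-0.038, 0.116, 1.442, -0, 1.584, -0.038], TCP at [0.675, -0, 0.241] pointing down, gripper open.
Joint ranges: [-2.83, 2.83], [-0.83, 2.19], [0.07, 2.5], [-1.14, 4.28], [0.01, 3], [-2.97, 2.97]. Speed limits (rad/s): [1.89, 1.89, 2.22, 3.14, 3.14, 3.14].

## Interface

Orientations are given as a unit quaternion [w, x, y, z].
In Python, from bench import env gives the robot as it stands.
- The arm moves only by the shell command python3 -m crank 'ROWS' [FORCE]. ROWS is JSON, one flat list of numbers, 7 for each row, row after row: the turn, a rotation vector about the tool's x, y, z in rad, then the shift along the tool's x, y, z in mm, then the gripper's target within -1 to 1 (shut at 1, half-way at 0, fully open at -1). In form: [rx, ry, rz, tx, ty, tz, claw, rx, ry, rz, tx, ty, tz, claw, ...]. A call has 1 to 20 rows; each row is the pose to reach, as a shift and turn from the pose commanded when the call began, along the tool's axes at that moment; what a row does not reach only later rows make up. A row lasts 1/12 s, in which the tool goes at most 41.7 mm and 7.16 degrees, less where a joint would pass 70% of its speed; a pose out of reach is approached as far as the arm can. A call with a gripper value outside its range is refused whole. The fingers move at their own pace and stop on an object; FORCE is the grip in N (left out, the last holds). Time passes only in rows, so rows that repeat a pose let the fingers close. It gives the time, the measured TCP pose, the force and the opening at its end, in the units of the state.
- env.state(): the state, without advancing time (a new reading comes with each control period).
- env.camera(name): name is "scene" or "side" or "wrist"; returns the picture (384x512x3 uint8, red, green, blue); there is no depth.
- env.camera_info(name): a dict with "fx", "fy", "cx", "cy" (pixels), "extrinsics" (4x4, takes a point from camera to world coordinates); the wrist camera has in their place "mount" (4x4, takes a point from camera to tool coordinates, whose origin is the TCP and whose axes are the flange's). Camera axes: x right, y up, looking along -z (the intrinsics and any distortion apply to the point x, -y, -z); pixel columns grow to the right and rows downward; lengths in m; the calibration is good to about 2 mm. A picture is of the moment at which its call begins: read the wrist's pose just before it. camera_info takes no time and is no camera call.
- env.close_job(): hands the job in, once; it reports no verdict.
The state is a dict: "clock": time; "joint_positions": joint angles; "qd": joint speeds; "joint_torque": joint torques, N m; "position": TCP position; "tool_rot": TCP orientation; "contact_force": force on the tool from outside, world axes, zero at the start; "torque": the same for the moment, N m; "grip_width": finger opening in m.
Only numpy, scipy, OpenCV 4.12 (cv2) and the standard library are available. Lean on these libraries where they do the work, as an engineer would, in place of code of your own. Each camera call takes 0.05 s, during which the arm holds its last target. There are 200 camera calls.

## Working session

There is one attempt and no reset: what is moved stays moved. The work goes in short steps, Python scripts to look and compute and a shell command to move; the robot and the scene stay as the last step left them, time stands still between calls to the robot, and variables do not carry over. Pictures are saved under pics/ and viewed, on a budget of 10 in all, crops included, one or two more only if the job needs it, and the job is handed in when it is done.

```bash
mkdir -p pics
python3 - <<'E'
from bench import env
import cv2,numpy as np
for n in("scene","side","wrist"):
    i=env.camera_info(n);print(n,{k:(np.round(v,4).tolist() if not isinstance(v,str) else v) for k,v in i.items()})
s=env.state();print(s)
for n in("scene","side","wrist"):
    cv2.imwrite(f"pics/{n}0.png",env.camera(n)[...,::-1])
E
```

```text
scene {'fx': 409.1544, 'fy': 409.1544, 'cx': 251.9496, 'cy': 189.2185, 'extrinsics': [[0.2606, -0.799, 0.5419, 1.2893], [0.9654, 0.2128, -0.1505, -0.192], [0.005, 0.5624, 0.8268, 1.2254], [0.0, 0.0, 0.0, 1.0]]}
side {'fx': 393.9152, 'fy': 393.9152, 'cx': 261.8381, 'cy': 197.1234, 'extrinsics': [[0.9569, 0.1579, -0.2436, 0.2723], [-0.2895, 0.4567, -0.8412, -0.8552], [-0.0216, 0.8755, 0.4828, 0.592], [0.0, 0.0, 0.0, 1.0]]}
wrist {'fx': 326.8605, 'fy': 326.8605, 'cx': 267.2929, 'cy': 190.8204, 'mount': [[-0.0009, 0.9597, 0.281, 0.0781], [1.0, 0.0009, 0.0, -0.0], [-0.0002, 0.281, -0.9597, -0.1447], [0.0, 0.0, 0.0, 1.0]]}
{'clock': 0.0, 'joint_positions': array([-3.78011285e-02,  1.16457965e-01,  1.44225399e+00,  1.84618438e-06,
        1.58398642e+00, -3.78270919e-02]), 'qd': array([-0.00025726, -0.00074565, -0.00230033,  0.00111289,  0.00014823,
       -0.00117863]), 'joint_torque': array([-2.39607485e-03, -7.21266031e+01, -6.22611737e+01,  7.77577632e-02,
        2.38535833e-02, -2.17692599e-05]), 'position': array([ 6.74825136e-01, -2.56130968e-06,  2.39931061e-01]), 'tool_rot': array([-4.06057921e-04,  7.07097485e-01,  7.07115861e-01, -3.75195163e-04]), 'contact_force': array([ 0.10109118, -0.59019958,  0.28513539]), 'torque': array([-0.0399477 ,  0.03532364,  0.0038145 ]), 'grip_width': 0.09290673748183406}
```

View pics/scene0.png

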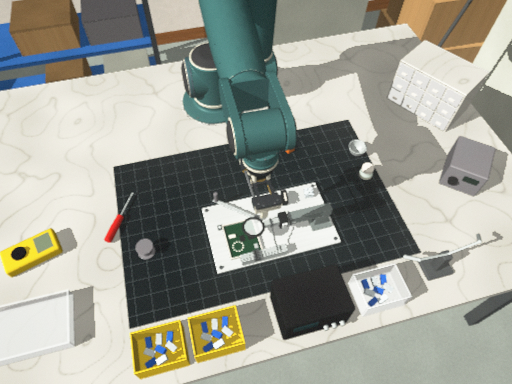

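View pics/side0.png

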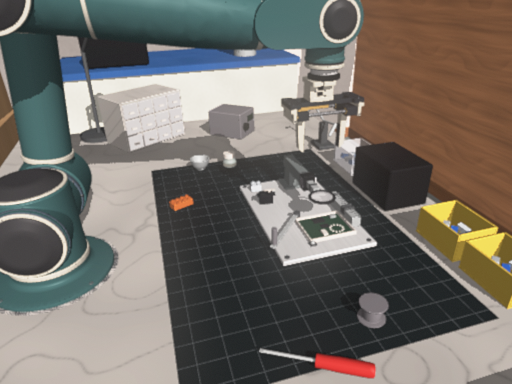

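View pics/wrist0.png

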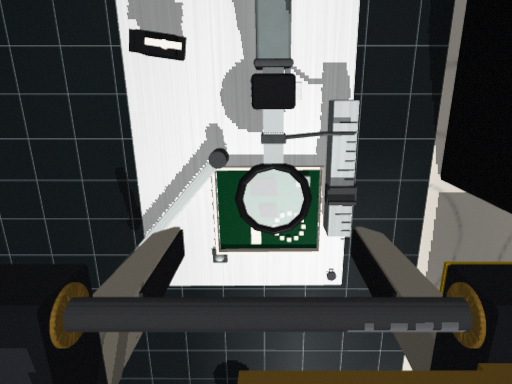

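Wrist view: image right is world +x and up is world +y. Head is at about (273,91), lens (273,197), hinge (218,157), rider (341,193). The knob is hidden behind the left finger near (150,225), so I'll shift −y to uncover it.

```bash
python3 -m crank '[0,0,0,-35,0,0,-1, 0,0,0,-70,0,0,-1, 0,0,0,-100,0,0,-1, 0,0,0,-100,0,0,-1, 0,0,0,-100,0,0,-1, 0,0,0,-100,0,0,-1]'
python3 - <<'E'
from bench import env
import cv2,numpy as np
s=env.state();im=env.camera("wrist")[...,::-1]
np.savez("w1.npz",p=s["position"],q=s["tool_rot"]);cv2.imwrite("pics/wrist1.png",im);print(s["position"],s["tool_rot"])
cv2.imwrite("pics/w1big.png",cv2.resize(im[:300,90:390],(800,800*300//300))[:600] if 0 else cv2.resize(im[0:262,70:420],(800,599),interpolation=cv2.INTER_CUBIC))
E
```

```text
clock: 0.65
position: [0.675, -0.0997, 0.2404]
tool_rot: [-0.0, 0.707, 0.707, -0.0]
contact_force: [0.6, -0.5, 0.8]
grip_width: 0.0928
[ 0.67495785 -0.09968135  0.24040705] [-2.45835049e-04  7.07208530e-01  7.07004975e-01 -3.34932653e-06]
```

View pics/w1big.png

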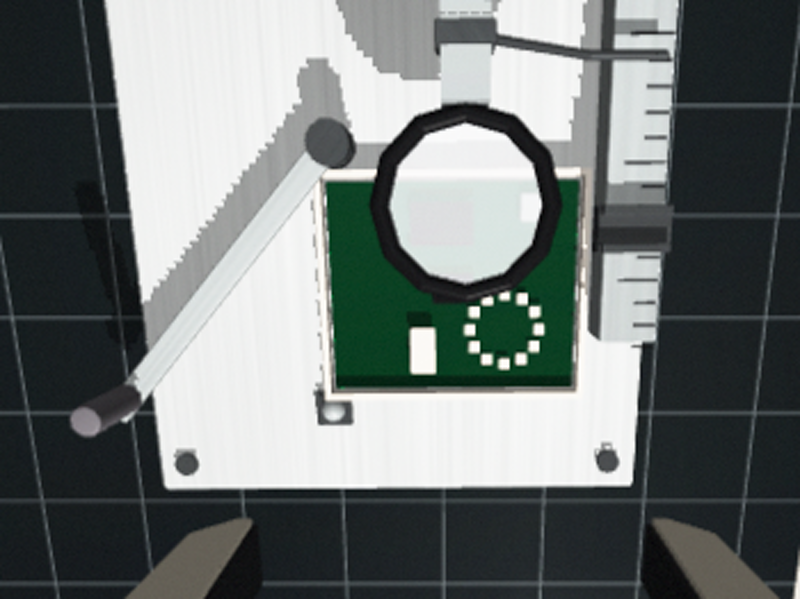

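Crop (scale 2.286, offset 70,0): knob top (86,421), hinge cap (332,142), lens (466,201), pointer tip (669,55), rider middle (633,229), plate front corners (167,488) and (631,486).

```bash
cat > h.py <<'E'
import numpy as np
from bench import env
from scipy.spatial.transform import Rotation as R
I=env.camera_info("wrist");M=np.array(I["mount"])
def cast(u,v,z,p,q):
    Rw=R.from_quat([q[1],q[2],q[3],q[0]]).as_matrix()
    d=Rw@M[:3,:3]@np.array([(u-I["cx"])/I["fx"],-(v-I["cy"])/I["fy"],-1]);o=p+Rw@M[:3,3]
    return (o+d*(z-o[2])/d[2])
def big(u,v,z,p,q): return cast(70+(u+.5)*350/800-.5,(v+.5)*262/599-.5,z,p,q)
E
python3 - <<'E'
from h import *
f=np.load("w1.npz");p,q=f["p"],f["q"]
W={}
for n,u,v,z in [("knob",86,421,.075),("hinge",332,142,.035),("lens",466,201,.085),("ptip",669,55,.052),("rider",633,229,.049),("cornL",167,488,.012),("cornR",631,486,.012),("catch",335,411,.024)]:
    W[n]=big(u,v,z,p,q);print(n,W[n].round(4))
d=W["cornR"]-W["cornL"];a=np.arctan2(d[1],d[0]);print("yaw",a,np.hypot(*d[:2]))
Rj=np.array([[np.cos(a),-np.sin(a)],[np.sin(a),np.cos(a)]])
o=(W["cornL"][:2]+W["cornR"][:2])/2-Rj@[0,-.21];print("jig",o)
for n in W: print(n,(Rj.T@(W[n][:2]-o)*1e3).round(1))
p0=np.array([.6748,0,.2399]);q0=[-4e-4,.7071,.7071,-3.8e-4]
for u,v in((252,75),(296,75),(252,108),(296,108)): 
  print("head",(Rj.T@(cast(u,v,.108,p0,q0)[:2]-o)*1e3).round(1))
E
```

```text
knob [ 0.5177 -0.105   0.075 ]
hinge [0.6226 0.0105 0.035 ]
lens [ 0.6805 -0.0152  0.085 ]
ptip [0.7629 0.0416 0.052 ]
rider [ 0.7536 -0.0261  0.049 ]
cornL [ 0.5237 -0.1588  0.012 ]
cornR [ 0.77  -0.158  0.012]
catch [ 0.6167 -0.1137  0.024 ]
yaw 0.00346501545239674 0.2462900972821245
jig [0.64609242 0.05161964]
knob [-128.9 -156.2]
hinge [-23.6 -41. ]
lens [ 34.2 -67. ]
ptip [116.8 -10.4]
rider [107.2 -78.1]
cornL [-123.1 -210. ]
cornR [ 123.1 -210. ]
catch [ -30.  -165.2]
head [16.5 41.9]
head [51.7 41.7]
head [16.1 16.3]
head [52.2 16.2]
```

```bash
python3 -m crank '[0,0,0,-5,-40,0,-1, 0,0,0,-5,-80,0,-1, 0,0,0,-5,-120,0,-1, 0,0,0,-5,-157,30,-1, 0,0,0,-5,-157,60,-1, 0,0,0,-5,-157,90,-1, 0,0,0,-5,-157,120,-1, 0,0,0,-5,-157,150,-1, 0,0,0,-5,-157,177,-1, 0,0,0,-5,-157,177,-1, 0,0,0,-5,-157,177,-1,0,0,0,-5,-157,177,-1]' 10; python3 -m crank '[0,0,0,0,0,0,1, 0,0,0,0,0,0,1, 0,0,0,0,0,0,1, 0,0,0,0,0,0,1, 0,0,0,0,0,0,1, 0,0,0,0,0,0,1, 0,0,0,0,0,0,1, 0,0,0,0,0,0,1,0,0,0,0,0,0,1,0,0,0,0,0,0,1]' 10
```

```text
clock: 1.7
position: [0.5188, -0.1047, 0.0655]
tool_rot: [0.001, 0.707, 0.707, 0.0]
contact_force: [-0.2, -0.2, -0.1]
grip_width: 0.0934
clock: 2.53
position: [0.518, -0.105, 0.0636]
tool_rot: [-0.0, 0.707, 0.707, -0.0]
contact_force: [0.3, 0.7, 0.1]
grip_width: 0.031
```

```bash
python3 -m crank '[0,0,0,0,0,0,1, 0,0,0,0,0,0,1, 0,0,0,0,0,0,1, 0,0,0,0,0,0,1,0,0,0,0,0,0,1]' 10; python3 -m crank '[0,0,0,-6,8,0,1, 0,0,0,-13,16,0,1, 0,0,0,-19,26,0,1, 0,0,0,-25,37,0,1, 0,0,0,-29,47,0,1, 0,0,0,-33,58,0,1, 0,0,0,-35,66,0,1, 0,0,0,-37,73,0,1, 0,0,0,-38,80,0,1, 0,0,0,-39,88,0,1, 0,0,0,-39,88,0,1, 0,0,0,-39,88,0,1]'
```

```text
clock: 2.95
position: [0.518, -0.105, 0.0636]
tool_rot: [-0.0, 0.707, 0.707, -0.0]
contact_force: [-0.5, -0.2, -0.6]
grip_width: 0.0136
clock: 3.95
position: [0.6063, -0.1441, 0.0637]
tool_rot: [0.0, 0.707, 0.707, -0.0]
contact_force: [-0.6, -3.2, 1.6]
grip_width: 0.0138
```

```bash
for c in 1; do python3 -m crank '[0,0,0,0,4,0,1, 0,0,0,0,8,0,1, 0,0,0,0,8,0,1]'; python3 -m crank '[0,0,0,0,4,0,1, 0,0,0,0,6,0,1, 0,0,0,0,6,0,1]';python3 -m crank '[0,0,0,0,2,0,1, 0,0,0,0,3,0,1, 0,0,0,0,3,0,1]'; done | grep -E 'pos|force'
```

```text
position: [0.6142, -0.1442, 0.0637]
contact_force: [0.7, -4.9, 0.3]
position: [0.6204, -0.144, 0.0637]
contact_force: [3.5, -4.6, -2.1]
position: [0.6215, -0.1441, 0.0634]
contact_force: [-15.4, -4.7, 6.4]
```

```bash
python3 -m crank '[0,0,0,0,-2,0,1, 0,0,0,0,-2,0,0, 0,0,0,0,-2,0,0, 0,0,0,0,-2,0,0, 0,0,0,0,-2,0,0, 0,0,0,0,-2,0,0, 0,0,0,0,-2,0,0, 0,0,0,0,-2,-30,0, 0,0,0,0,-2,-70,0, 0,0,0,0,20,-110,0, 0,0,0,0,55,-150,0, 0,0,0,0,55,-180,0,0,0,0,10,55,-180,0, 0,0,0,10,55,-180,0, 0,0,0,10,55,-180,0]'
python3 - <<'E'
from bench import env
import cv2,numpy as np
s=env.state();im=env.camera("wrist")[...,::-1]
np.savez("w2.npz",p=s["position"],q=s["tool_rot"]);cv2.imwrite("pics/wrist2.png",im);print(s["position"],s["tool_rot"])
cv2.imwrite("pics/w2big.png",cv2.resize(im[0:262,70:420],(800,599),interpolation=cv2.INTER_CUBIC))
E
```

```text
clock: 5.95
position: [0.6779, -0.1338, 0.243]
tool_rot: [-0.0, 0.707, 0.707, -0.0]
contact_force: [0.6, -0.3, -0.2]
grip_width: 0.0465
[ 0.67787072 -0.1337771   0.24300695] [-2.46764715e-04  7.06894331e-01  7.07319108e-01 -1.56922615e-04]
```

View pics/w2big.png

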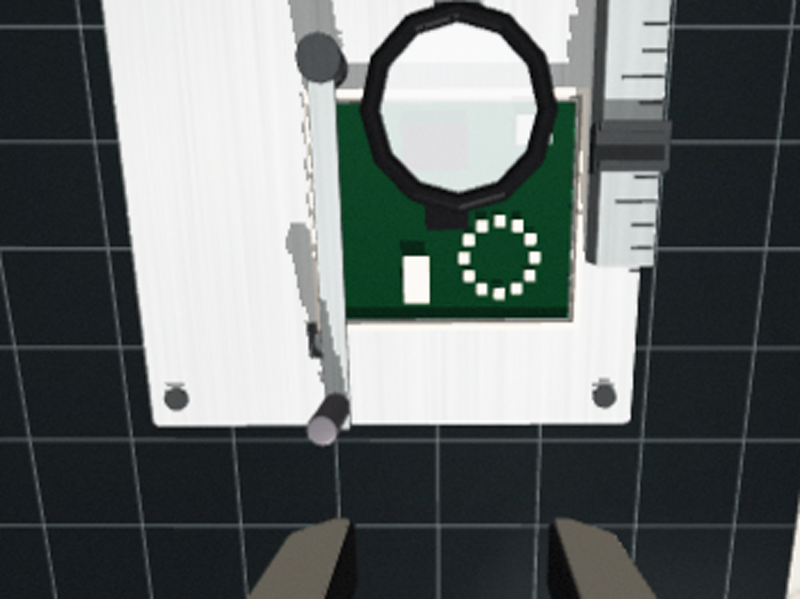

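The keeper looks shut: hinge cap (320,57), knob top (323,430). I'll check the angle, and get the pointer-to-rider distance from three frames.

Run:
```python
from h import *
f=np.load("w2.npz");p,q=f["p"],f["q"]
k=big(323,430,.075,p,q);h=big(320,57,.035,p,q);print("knob",k,"hinge",h,"ang",np.arctan2(h[0]-k[0],h[1]-k[1]))
print("rider",big(633,146,.049,p,q),"lens",big(459,105,.085,p,q))
import cv2
# view from above head next: enlarge rider/pointer in wrist0
p0=np.array([.6748,0,.2399]);q0=[-4e-4,.7071,.7071,-3.8e-4]
print("w0: ptip",cast(356,131,.052,p0,q0),"rider",cast(342,193,.049,p0,q0),"lens",cast(274,197,.085,p0,q0))
```

```text
knob [ 0.62180435 -0.14405088  0.075     ] hinge [0.62141501 0.01057849 0.035     ] ang -0.002517865004031205
rider [ 0.75468136 -0.02631712  0.049     ] lens [ 0.68054316 -0.01509418  0.085     ]
w0: ptip [0.76384873 0.04340115 0.052     ] rider [ 0.75460245 -0.02261494  0.049     ] lens [ 0.68102035 -0.01578108  0.085     ]
```

Keeper angle is about 0. Next is one close look above the scale to measure pointer to rider precisely.

```bash
python3 -m crank '[0,0,0,35,15,10,-1, 0,0,0,70,30,20,-1, 0,0,0,105,45,30,-1, 0,0,0,140,62,43,-1, 0,0,0,164,62,43,-1, 0,0,0,164,62,43,-1, 0,0,0,164,62,43,-1, 0,0,0,164,62,43,-1]' 20|grep pos
python3 - <<'E'
from bench import env
import cv2,numpy as np
s=env.state();im=env.camera("wrist")[...,::-1]
np.savez("w3.npz",p=s["position"],q=s["tool_rot"]);cv2.imwrite("pics/wrist3.png",im);print(s["position"],s["tool_rot"])
cv2.imwrite("pics/w3big.png",cv2.resize(im[20:282,70:420],(800,599),interpolation=cv2.INTER_CUBIC))
E
```

```text
position: [0.7395, 0.0292, 0.1998]
[0.73953958 0.02915545 0.19982445] [-3.22883947e-04  7.07181879e-01  7.07031392e-01 -5.45274364e-04]
```

View pics/w3big.png

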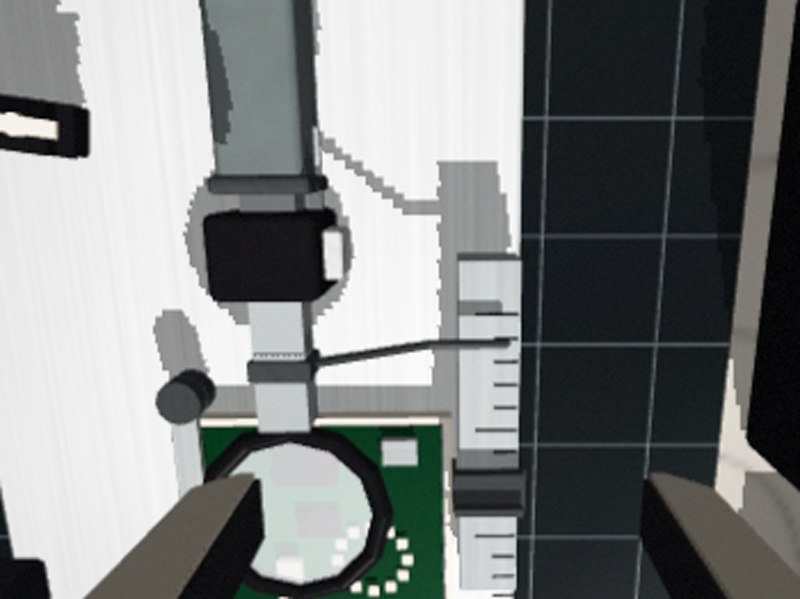

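Pointer tip is at (510,342), head top about (205–322, 212–300), button on the right at (333,253), rider rows 465–515. I'll print rider and pointer intensity profiles for sub-pixel edges.

Run:
```python
from h import *
import cv2
im=cv2.imread("pics/wrist3.png",0).astype(int)
f=np.load("w3.npz");p,q=f["p"],f["q"]
for c in(272,278,284,290,296): print(c,im[208:252,c].tolist())
print("ptr",im[162:178,286].tolist())
for v in (169.3,): print("ptr",cast(289,v,.052,p,q))
for v in range(212,250,2): print(v,cast(284,v,.049,p,q)[1].round(4),cast(284,v,.042,p,q)[1].round(4))
c=lambda u,v,z:cast(70+(u+.5)*.4375-.5,20+(v+.5)*262/599-.5,z,p,q)
for u,v in((207,214),(322,214),(209,298),(318,298)): print("head",c(u,v,.108).round(4))
```

```text
272 [213, 213, 213, 212, 212, 214, 213, 213, 159, 122, 120, 120, 120, 120, 122, 121, 102, 57, 24, 33, 62, 73, 73, 74, 74, 73, 51, 42, 40, 41, 42, 40, 34, 28, 30, 60, 74, 74, 182, 213, 212, 212, 211, 211]
278 [99, 186, 208, 208, 209, 211, 210, 208, 157, 115, 117, 117, 117, 119, 118, 116, 99, 56, 26, 29, 65, 74, 73, 71, 73, 71, 52, 41, 40, 40, 41, 38, 33, 28, 31, 61, 76, 73, 180, 208, 209, 206, 206, 207]
284 [101, 189, 212, 212, 211, 211, 212, 211, 157, 120, 117, 119, 118, 117, 116, 118, 102, 54, 25, 37, 63, 74, 75, 72, 71, 73, 52, 39, 40, 39, 42, 40, 34, 28, 28, 63, 75, 76, 181, 209, 209, 210, 208, 208]
290 [102, 191, 212, 213, 212, 213, 213, 213, 145, 50, 74, 110, 119, 118, 119, 118, 87, 43, 24, 37, 64, 76, 73, 72, 72, 72, 52, 40, 40, 39, 39, 38, 34, 26, 32, 63, 76, 77, 185, 214, 214, 214, 215, 215]
296 [142, 171, 182, 182, 180, 180, 202, 184, 155, 109, 100, 108, 106, 102, 102, 103, 74, 38, 26, 44, 66, 72, 76, 73, 72, 72, 51, 39, 41, 39, 39, 42, 33, 26, 38, 64, 74, 76, 72, 67, 66, 63, 63, 60]
ptr [211, 212, 213, 211, 211, 148, 60, 44, 65, 92, 157, 201, 211, 211, 212, 157]
ptr [0.75919252 0.04207961 0.052     ]
212 -0.0005 -0.0031
214 -0.0025 -0.0052
216 -0.0046 -0.0073
218 -0.0067 -0.0094
220 -0.0087 -0.0115
222 -0.0108 -0.0136
224 -0.0129 -0.0157
226 -0.015 -0.0179
228 -0.0171 -0.02
230 -0.0192 -0.0222
232 -0.0213 -0.0243
234 -0.0234 -0.0265
236 -0.0255 -0.0287
238 -0.0277 -0.0309
240 -0.0298 -0.0331
242 -0.032 -0.0353
244 -0.0341 -0.0375
246 -0.0363 -0.0397
248 -0.0385 -0.0419
head [0.664 0.095 0.108]
head [0.6995 0.095  0.108 ]
head [0.6622 0.069  0.108 ]
head [0.6969 0.0689 0.108 ]
```

Rider middle is y ≈ −0.0265 and pointer y ≈ 0.042, so travel is about 68 mm. Head centre is about (0.681, 0.082). Descend and squeeze.

```bash
python3 -m crank '[0,0,0,26,-30,0,-1, 0,0,0,52,-59,0,-1, 0,0,0,52,-59,25,-1, 0,0,0,52,-59,50,-1, 0,0,0,52,-59,75,-1, 0,0,0,52,-59,95,-1, 0,0,0,52,-59,109,-1, 0,0,0,52,-59,109,-1, 0,0,0,52,-59,109,-1, 0,0,0,52,-59,109,-1]' 20 |grep -E 'pos|force'; python3 -m crank '[0,0,0,0,0,0,1, 0,0,0,0,0,0,1, 0,0,0,0,0,0,1, 0,0,0,0,0,0,1, 0,0,0,0,0,0,1, 0,0,0,0,0,0,1, 0,0,0,0,0,0,1, 0,0,0,0,0,0,1, 0,0,0,0,0,0,1, 0,0,0,0,0,0,1, 0,0,0,0,0,0,1, 0,0,0,0,0,0,1, 0,0,0,0,0,0,1]' 20
```

```text
position: [0.6817, 0.0815, 0.0933]
contact_force: [1.0, -0.3, 0.5]
clock: 8.63
position: [0.6796, 0.082, 0.0915]
tool_rot: [-0.001, 0.707, 0.707, -0.001]
contact_force: [-15.6, -0.4, 7.2]
grip_width: 0.0361
```

```bash
python3 -m crank '[0,0,0,0,-1.5,0,1, 0,0,0,0,-1.5,0,1, 0,0,0,-5,-1.5,0,1, 0,0,0,-12,-1.5,0,1, 0,0,0,-20,-1.5,0,1, 0,0,0,-28,-1.5,0,1, 0,0,0,-36,-1.5,0,1, 0,0,0,-44,-1.5,0,1, 0,0,0,-52,-1.5,0,1, 0,0,0,-60,-1.5,0,1, 0,0,0,-65,-1.5,0,1, 0,0,0,-68,-1.5,0,1, 0,0,0,-68,-1.5,0,1, 0,0,0,-68,-1.5,0,1, 0,0,0,-68,-1.5,0,1]' 20
python3 - <<'E'
from bench import env
import cv2,numpy as np
a=env.camera("scene")[...,::-1];b=env.camera("side")[...,::-1];w=env.camera("wrist")[...,::-1]
for n,i in(("scene",a),("side",b),("wrist",w)): cv2.imwrite(f"pics/{n}4.png",i)
A=cv2.resize(a[180:280,195:345],(600,400),interpolation=cv2.INTER_CUBIC)
B=cv2.resize(b[150:270,230:390],(533,400),interpolation=cv2.INTER_CUBIC)
C=cv2.resize(w,(266,200))
o=np.zeros((600,800,3),np.uint8);o[:300,:450]=cv2.resize(A,(450,300));o[:300,450:]=cv2.resize(b[180:260,290:383],(350,300),interpolation=cv2.INTER_CUBIC);o[300:,:400]=cv2.resize(w,(400,300));o[300:,400:]=cv2.resize(B,(400,300))
cv2.imwrite("pics/c4.png",o)
E
```

```text
clock: 9.88
position: [0.6799, 0.0132, 0.0916]
tool_rot: [0.0, 0.707, 0.707, 0.0]
contact_force: [8.2, 3.7, -5.2]
grip_width: 0.0362
```

View pics/c4.png

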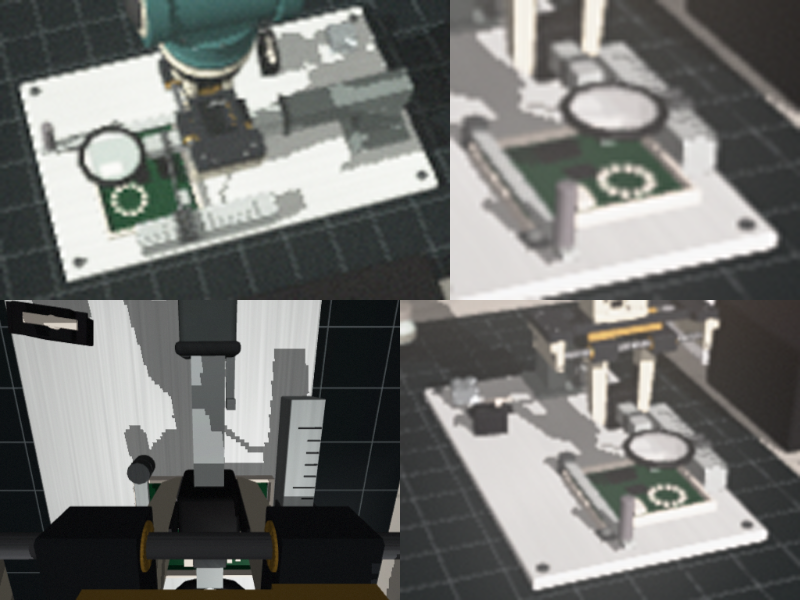

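The boom is out and the keeper is still shut. In the scene crop the pointer meets the rider around (188,215). I'll zoom there and check travel from the lens position.

Run:
```python
import cv2,numpy as np
from bench import env
a0=cv2.imread("pics/scene0.png");a=cv2.imread("pics/scene4.png")
z=lambda i,x,y,w,h:cv2.resize(i[y:y+h,x:x+w],(400,300),interpolation=cv2.INTER_NEAREST)
b0=cv2.imread("pics/side0.png");b=cv2.imread("pics/side4.png")
o=np.vstack([np.hstack([z(a0,225,210,80,60),z(a,225,210,80,60)]),np.hstack([z(b0,295,170,80,60),z(b,295,170,80,60)])])
cv2.imwrite("pics/z4.png",o)
C=env.camera_info("scene");E=np.array(C["extrinsics"])
def proj(P): 
    c=E[:3,:3].T@(np.array(P)-E[:3,3]);return C["cx"]+C["fx"]*c[0]/-c[2],C["cy"]-C["fy"]*c[1]/-c[2]
pr=lambda n,P:print(n,((np.array(proj(P))-[225,210])*5).round(1))
for n,P in [("ptip0",(.761,.042,.052)),("rider",(.756,-.0265,.049)),("ptip4",(.761,-.0265,.052)),("lens0",(.681,-.0155,.085)),("lens4",(.681,-.084,.085))]: pr(n,P)
```

```text
ptip0 [265.3 193.9]
rider [158.6 214.6]
ptip4 [160.8 219.6]
lens0 [144.6  81.6]
lens4 [ 39.7 106.2]
```

View pics/z4.png

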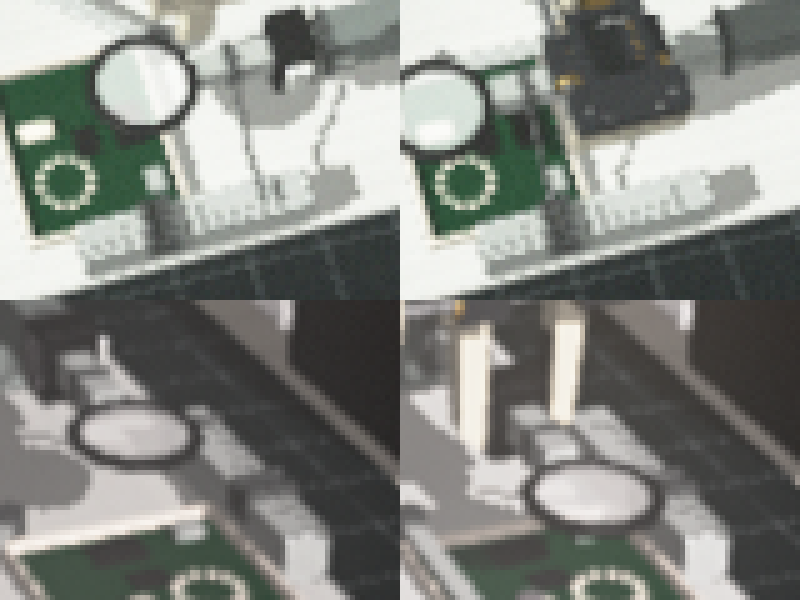

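Pointer sits in the rider by eye. One quick numeric check of the rod line against the rider, using pixel profiles.

Run:
```python
import cv2,numpy as np
a0=cv2.imread("pics/scene0.png",0);a=cv2.imread("pics/scene4.png",0)
print("scene0 rider")
for r in range(246,260): print(r,a0[r,250:268].tolist(),a[r,250:268].tolist())
print("scene0 rod")
for r in range(240,251,2): print(r,a0[r,268:284].tolist())
from bench import env
s=env.state();print(s["position"],s["contact_force"],s["grip_width"])
```

```text
scene0 rider
246 [70, 74, 73, 74, 175, 219, 220, 203, 137, 83, 216, 236, 197, 166, 167, 226, 247, 246] [70, 73, 71, 100, 121, 183, 219, 203, 134, 80, 216, 235, 194, 164, 168, 225, 246, 246]
247 [77, 72, 74, 75, 155, 205, 204, 191, 136, 68, 177, 230, 207, 168, 169, 220, 241, 243] [71, 72, 72, 77, 91, 161, 200, 187, 133, 65, 173, 229, 207, 166, 166, 220, 241, 242]
248 [72, 74, 73, 75, 99, 131, 128, 114, 94, 77, 100, 220, 220, 179, 190, 208, 225, 231] [72, 72, 72, 72, 111, 127, 111, 109, 94, 74, 95, 217, 222, 178, 190, 206, 226, 231]
249 [75, 73, 77, 75, 82, 84, 88, 105, 97, 82, 114, 189, 216, 215, 228, 231, 223, 222] [71, 70, 76, 74, 128, 120, 78, 101, 91, 82, 113, 188, 214, 212, 229, 228, 222, 220]
250 [75, 71, 82, 88, 80, 83, 96, 99, 107, 118, 143, 181, 215, 221, 213, 214, 221, 224] [71, 70, 79, 82, 88, 89, 93, 89, 95, 118, 141, 180, 214, 221, 211, 217, 220, 220]
251 [84, 111, 123, 108, 87, 72, 91, 100, 107, 128, 138, 139, 191, 221, 180, 193, 225, 220] [85, 111, 122, 109, 81, 95, 101, 87, 99, 121, 136, 137, 190, 222, 180, 192, 224, 219]
252 [157, 184, 176, 138, 94, 69, 88, 92, 97, 11
[... 1279 characters left out ...]
 [184, 184, 216, 185, 122, 92, 77, 76, 71, 76, 85, 107, 122, 141, 154, 171, 182, 201]
scene0 rod
240 [244, 243, 244, 244, 244, 234, 176, 203, 241, 244, 243, 244, 244, 243, 243, 244]
242 [245, 244, 244, 244, 244, 244, 222, 168, 222, 244, 244, 244, 245, 245, 245, 246]
244 [244, 245, 246, 246, 246, 245, 246, 216, 159, 221, 239, 237, 237, 229, 223, 230]
246 [246, 244, 241, 243, 241, 229, 224, 209, 147, 171, 215, 175, 134, 195, 221, 222]
248 [234, 230, 222, 223, 223, 224, 221, 224, 195, 152, 196, 182, 127, 180, 217, 222]
250 [224, 223, 223, 224, 224, 224, 219, 219, 223, 187, 191, 222, 181, 189, 221, 225]
[0.67992007 0.01327025 0.0915555 ] [ 7.99011956  2.95263725 -4.34711779] 0.036108044450431226
```

```bash
python3 -m crank '[0,0,0,0,0,0,1, 0,0,0,0,0,0,1, 0,0,0,0,0,0,1, 0,0,0,0,0,0,1, 0,0,0,0,0,0,1, 0,0,0,0,0,0,1]' 20 && python3 -c "
from bench import env
print(env.close_job())"
```

```text
clock: 10.53
position: [0.6799, 0.0133, 0.0916]
tool_rot: [0.0, 0.707, 0.707, 0.0]
contact_force: [7.9, 2.5, -4.1]
grip_width: 0.0359
the job is handed in; nothing more can be done
None
```

I handed the job in at about 10.5 s with the keeper shut, the lock button squeezed in and the boom held out at the rider. No verdict came back, so the results below rest on my own checks.

- **Keeper:** I gripped the knob and swung the bar along its arc until it passed the catch. It then pulled itself home and met the hard stop. The wrist camera put it at about 0 rad (−0.003), and it still looked shut in the last pictures.
- **Lock button:** I squeezed the head across x at 20 N. The opening stayed at 36 mm, the width of the head with the button flush.
- **Boom:** I drew it out 68.8 mm. The closest wrist view called for 68.5 mm, and two coarser views gave about 67.7 and 66 mm. In the scene camera the pointer shifted 20.9 px, which matches 68.5 mm, and it crosses the rider. I estimate it is within about 2 mm of the middle.
- **Not settled:** The prongs and pointer could not be separated clearly in the fixed cameras. That last check allows up to about 1.6 mm of offset towards +y. About 8 N of sideways force also remained on the grip.
- **Other objects:** I saw no sign of the board or bystanders having moved, but I did not measure their positions.

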